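Fit the second U-bolt over a batten

ROBOT

A 7-joint arm with a two-finger parallel gripper is mounted at the origin on a cart in front of the work surface, level with it; the furniture and walls round the work are solid. World frame = base frame: x ahead of the robot, y to its left, z up, the work surface at z = 0. Lengths are in m, angles in rad, forces in N, time in s.
With the tool pointing down it reaches from about 0.35 to 0.9 m from the base axis. Payload 8.1 kg.
Tool frame: the origin (TCP) lies midway between the tips of the shut fingers; the grasp point (between the pads) lies 19 mm behind it; z points along the fingers, y is the direction in which the jaws open and shut (so a half turn about z gives the same grasp; the last joint's range is limited). The gripper opens to 92 mm and grips with 3 to 60 N. Pads are 19 mm wide; open, the fingers measure 130 mm over their backs; the gripper's body (75 mm by 190 mm) begins 47 mm behind the grasp point.
Start: joints at [1.049, 0.434, 0.025, 1.573, -0.012, 1.134, -0.075], TCP at [0.254, -0.571, 0.227] pointing down, gripper open.
Joint ranges: [-2.62, 2.62], [-0.44, 2.09], [-1.27, 1.32], [0.08, 2.57], [-1.32, 4.46], [0.12, 2], [-2.74, 2.74]. Speed limits (rad/s): [2.22, 2.22, 3.01, 3.01, 3.14, 3.14, 3.14].

INTERFACE

Orientations are given as a rotation vector (axis times angle).
In Python, from cell import arm gives the robot as it stands. The module is installed in compiled form; this text tells all that it offers.
- The arm moves only by the tool jog_arm, never from a script. Its argument "increments" is a list of rows, each an object with "slide": the shift along the tool's x, y, z in mm, a list of three; "roll": the turn about the tool's z in rad; "gripper": the opening, from 0 (shut) to 1 (fully open). In form: [{"slide": [x, y, z], "roll": roll, "gripper": gripper}, ...]. A call has exactly 10 rows; each row is the pose to reach, as a shift and turn from the pose commanded when the call began, along the tool's axes at that moment; what a row does not reach only later rows make up. A row lasts 1/12 s, in which the tool goes at most 41.7 mm and 7.16 degrees, less where a joint would pass 70% of its speed; a pose out of reach is approached as far as the arm can. A call with a gripper value outside its range is refused whole. The fingers move at their own pace and stop on an object; "newtons" is the grip in N (left out, the last holds). Time passes only in rows, so rows that repeat a pose let the fingers close, or fill a call up. It gives the time, the measured TCP pose, the force and the opening at its end, in the units of the state.
- arm.observe(): the state, without advancing time (a new reading comes with each control period).
- arm.get_image(name): name is "side" or "top" or "wrist"; returns a dict with "frame" (384x512x3 uint8, blue, green, red), "depth" (384x512 float32, m along the optical axis (not along the pixel's ray), 0 where there is no reading), "intrinsics" (3x3 intrinsics, pixels), "R" (3x3) and "t" (3): a world point X has camera coordinates R X + t; the wrist camera has in their place "hand_eye" (4x4, takes a point from camera to tool coordinates, whose origin is the TCP and whose axes are the flange's). Camera axes: x right, y down, z forward; pixel columns grow to the right and rows downward; lengths in m; the calibration is good to about 2 mm. A picture is of the moment at which its call begins: read the wrist's pose just before it.
- arm.sign_off(): hands the job in, once; it reports no verdict.
The state is a dict: "clock": time; "joints": joint angles; "dq": joint speeds; "joint_efforts": joint torques, N m; "position": TCP position; "ee_rot": TCP orientation; "force": force on the tool from outside, world axes, zero at the start; "ft_torque": the same for the moment, N m; "width": opening from 0.0 (shut) to 1.0 (fully open).
Only numpy, scipy, OpenCV 4.12 (cv2) and the standard library are available. Lean on these libraries where they do the work, as an engineer would, in place of code of your own. Each camera call takes 0.05 s, during which the arm holds its last target.

TASK

The wooden batten lying across the grey bench bracket is held by a U-bolt at one end only. From the wooden rack take the U-bolt that is wide enough to straddle the batten, and put it over the batten with one leg down through each of the bracket's two empty holes, fully home so that its top bar rests on the batten. Leave the narrow U-bolt standing in the rack.

Things in the scene. Friction and masses are not known exactly. Their poses are not given: they have to be found in the camera images.
- wide_ubolt: Wide loose U-bolt, 10 mm bare steel bar, 76 mm wide, 75 mm high, 0.16 kg: two round legs (axes at x = -33 and +33 mm, inner gap 56) joined by a level top bar. Origin midway between the leg tips, z up to the bar, whose axis is at z = 70 mm along x, straight for 46 mm: grip it there, across its 10 mm. Same either way round. At the start it stands legs down in the rack's groove.
- narrow_ubolt: Narrow loose U-bolt: same bar, height and origin, but 50 mm wide with an inner gap of 30 mm, too small for the batten. Stands in the rack's other place; leave it there.
- rack: Fixed wooden rack, 50 x 240 x 40 mm high, origin under its centre. A groove along its y axis (14 mm wide, floor 10 mm above the table) holds the two U-bolts in line, at y = -58 and +58 mm in either order, their bars along y, bar axes 80 mm above the table.
- free_holes (a point): Point midway between the two empty holes, level with the bracket plate's top face, 50 mm above the table; x from hole to hole, y along the batten. Holes: 28 mm round, centres at x = -33 and +33 mm, through a 6 mm plate, hollow below. The fixed batten, 34 x 34 mm, lies on the plate between them, top 34 mm above this point. Bolt fully home: leg tips 31 mm below this point, bar axis 39 above.
- bracket: Fixed grey steel channel with flanges, 164 x 220 x 50 mm high, origin under its centre, the 300 mm long batten along its y axis on top. Empty holes at y = -60 mm; at y = +60 mm a like U-bolt is already fitted and fixed, its top 94 mm above the table.
Mind the look-alikes: they are no part of the job. What is shaped like the wide_ubolt but blue or red is not meant.

How it is judged:
By the outcome, as a careful person would: the job done as asked, in the order asked, and still so for the second after the job is handed in, with the robot touching nothing.
It also fails if it takes over 32 s, if anything falls off the work surface, if the arm or the gripper's body presses on something with over 40 N, if the wrist force passes 120 N, or if a joint passes its speed limit or range.

## Working session

There is one attempt and no reset: what is moved stays moved. The work goes in short steps, Python scripts to look and compute and a tool call to move; the robot and the scene stay as the last step left them, time stands still between calls to the robot, and variables do not carry over. Pictures are saved under pics/ and viewed, and the job is handed in when it is done.

Besides the shell and the picture viewer there is one more tool, called after "Emit:" as a command line: name --argument value ..., lists and objects as JSON in quotes. jog_arm: Moves the arm, as the interface text tells. Its arguments: {"type":"object","properties":{"increments":{"type":"array"},"newtons":{"type":"number"}},"required":["increments"]}

```bash
mkdir -p pics
python3 - <<'E'
from cell import arm
import cv2,numpy as np,pickle
s=arm.observe();print({k:np.round(v,3) for k,v in s.items()})
d={}
for n in ["side","top","wrist"]:
    i=arm.get_image(n);d[n]=i;cv2.imwrite(f"pics/{n}0.png",i["frame"])
    print(n,{k:np.round(v,3).tolist() for k,v in i.items() if k not in("frame","depth")}, (i["depth"]>0).mean())
pickle.dump((s,d),open("d0.pkl","wb"))
E
```

```text
{'clock': np.float64(0.0), 'joints': array([ 1.049,  0.435,  0.025,  1.574, -0.012,  1.134, -0.075]), 'dq': array([ 0.   , -0.001,  0.   , -0.   , -0.002,  0.   , -0.001]), 'joint_efforts': array([ 0.0000e+00, -6.6786e+01,  9.8500e-01, -3.1447e+01, -6.1000e-02,
        4.3000e-02,  0.0000e+00]), 'position': array([ 0.254, -0.571,  0.226]), 'ee_rot': array([-3.072e+00, -6.530e-01,  1.000e-03]), 'force': array([ 0.007, -0.593,  0.692]), 'ft_torque': array([0.005, 0.013, 0.019]), 'width': np.float64(1.0)}
side {'intrinsics': [[407.621, 0.0, 251.153], [0.0, 407.621, 193.287], [0.0, 0.0, 1.0]], 'R': [[0.815, -0.578, -0.019], [-0.218, -0.277, -0.936], [0.536, 0.767, -0.352]], 't': [-0.507, 0.164, 0.77]} 0.9471079508463541
top {'intrinsics': [[497.355, 0.0, 255.383], [0.0, 497.355, 191.286], [0.0, 0.0, 1.0]], 'R': [[-0.042, -0.999, 0.003], [-0.978, 0.041, -0.204], [0.203, -0.011, -0.979]], 't': [-0.087, 0.532, 1.016]} 0.9960428873697916
wrist {'intrinsics': [[325.235, 0.0, 255.531], [0.0, 325.235, 194.294], [0.0, 0.0, 1.0]], 'hand_eye': [[-0.001, -0.957, -0.291, 0.077], [1.0, -0.001, 0.0, -0.001], [-0.0, -0.291, 0.957, -0.159], [0.0, 0.0, 0.0, 1.0]]} 0.9960072835286459
```

View pics/side0.png

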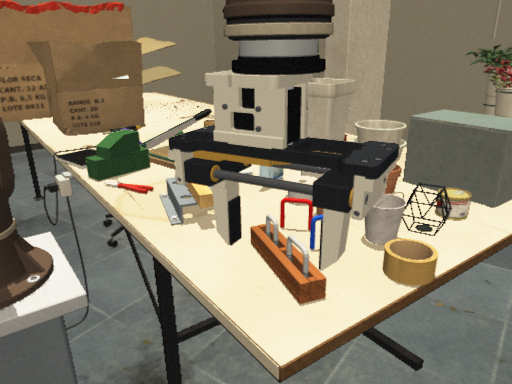

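View pics/top0.png

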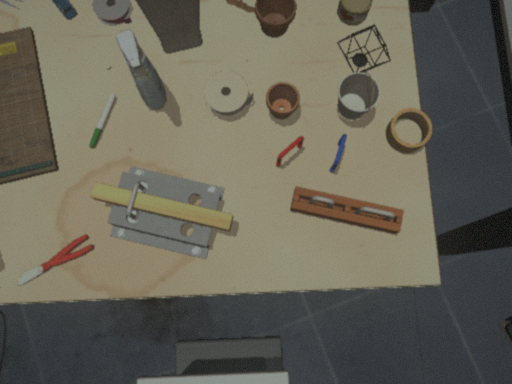

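View pics/wrist0.png

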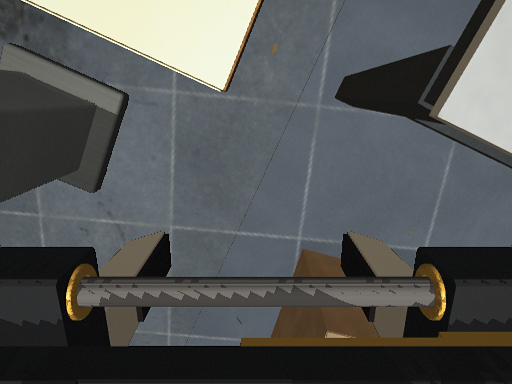

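Candidates for the wide U-bolt in the top view:
- Grey bar in the rack at (322,202), which is short.
- Grey bar in the rack at (376,213), which is longer and probably the wide one.
- Red look-alike at (290,151).
- Blue look-alike at (339,152).
- The fitted U-bolt on the bracket at (136,201).

Next I'll check a close crop and measure.

```bash
cat > h.py <<'E'
import numpy as np,cv2,pickle
def ray(im,u,v,z):
    K,R,t=im["intrinsics"],np.array(im["R"]),np.array(im["t"])
    d=R.T@np.linalg.solve(K,[u,v,1.]);c=-R.T@t
    return c+d*(z-c[2])/d[2]
def dp(im,u,v):
    K,R,t=im["intrinsics"],np.array(im["R"]),np.array(im["t"])
    z=im["depth"][int(v),int(u)];return R.T@(np.linalg.solve(K,[u,v,1.])*z-t)
def cloud(im):
    K,R,t=im["intrinsics"],np.array(im["R"]),np.array(im["t"])
    h,w=im["depth"].shape;u,v=np.meshgrid(np.arange(w),np.arange(h))
    P=np.stack([u,v,np.ones_like(u)],-1)@np.linalg.inv(K).T*im["depth"][...,None]
    return (P-t)@R
E
python3 - <<'E'
from h import *
s,d=pickle.load(open("d0.pkl","rb"));im=d["top"];f=im["frame"]
a=cv2.resize(f[175:245,280:415],None,fx=5.5,fy=5.5,interpolation=2)
b=cv2.resize(f[160:265,85:240],None,fx=4.5,fy=4.5,interpolation=2)
cv2.imwrite("pics/crop_a.png",a);cv2.imwrite("pics/crop_b.png",b)
hsv=cv2.cvtColor(f,cv2.COLOR_BGR2HSV);X=cloud(im)
# bars: low sat inside rack bounding box
roi=np.zeros(f.shape[:2],np.uint8);roi[183:236,286:408]=1
m=((hsv[...,1]<70)&(hsv[...,2]>90)&(X[...,2]>0.06)&(roi>0)).astype(np.uint8)
n,l,st,c=cv2.connectedComponentsWithStats(m)
for i in range(1,n):
    if st[i,4]<15: continue
    ys,xs=np.where(l==i);r=cv2.minAreaRect(np.c_[xs,ys].astype(np.float32))
    print(st[i],r,"z",np.percentile(X[ys,xs,2],[10,50,90]).round(3))
    P=np.array([ray(im,u,v,.083) for u,v in cv2.boxPoints(r)]);print(P.round(3).tolist(),P.mean(0).round(4))
# rack
m=((hsv[...,1]>110)&(hsv[...,0]<15)&(roi>0)).astype(np.uint8)
c=max(cv2.findContours(m,0,2)[0],key=cv2.contourArea);r=cv2.minAreaRect(c);P=np.array([ray(im,u,v,.04) for u,v in cv2.boxPoints(r)]);print("rack",r,P.round(3).tolist(),P.mean(0).round(4))
# batten
m=((hsv[...,1]>70)&(hsv[...,0]>18)&(hsv[...,0]<35)&(X[...,2]>0.07)&(np.arange(512)[None]<245)&(np.arange(384)[:,None]>170)).astype(np.uint8)
c=max(cv2.findContours(m,0,2)[0],key=cv2.contourArea);r=cv2.minAreaRect(c);P=np.array([ray(im,u,v,.084) for u,v in cv2.boxPoints(r)]);print("batten",r,P.round(3).tolist(),P.mean(0).round(4))
E
```

```text
[312 196  23   8  94] ((323.1058654785156, 199.0235137939453), (22.56077003479004, 4.338609218597412), 12.528807640075684) z [0.079 0.083 0.087]
[[0.501, -0.226, 0.083], [0.51, -0.228, 0.083], [0.498, -0.273, 0.083], [0.489, -0.271, 0.083]] [ 0.4996 -0.2494  0.083 ]
[361 207  34  10 146] ((377.6058654785156, 211.02354431152344), (34.166542053222656, 4.338608264923096), 12.52880859375) z [0.081 0.084 0.086]
[[0.474, -0.326, 0.083], [0.483, -0.328, 0.083], [0.465, -0.396, 0.083], [0.456, -0.393, 0.083]] [ 0.4696 -0.3609  0.083 ]
rack ((346.909423828125, 209.40213012695312), (110.634033203125, 23.385387420654297), 12.6995849609375) [[0.489, -0.183, 0.04], [0.539, -0.198, 0.04], [0.476, -0.428, 0.04], [0.427, -0.412, 0.04]] [ 0.4828 -0.3054  0.04  ]
batten ((182.59475708007812, 210.877685546875), (99.68951416015625, 17.003297805786133), 13.324532508850098) [[0.498, 0.149, 0.084], [0.532, 0.141, 0.084], [0.475, -0.06, 0.084], [0.441, -0.051, 0.084]] [0.4867 0.0444 0.084 ]
```

```bash
ls pics
```

```text
crop_a.png
crop_b.png
side0.png
top0.png
wrist0.png
```

View pics/crop_a.png

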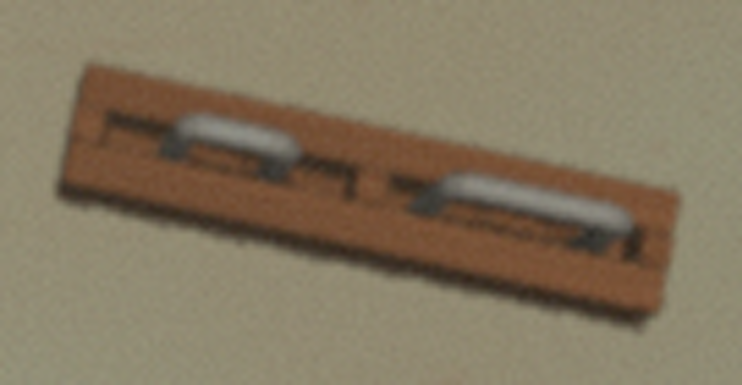

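View pics/crop_b.png

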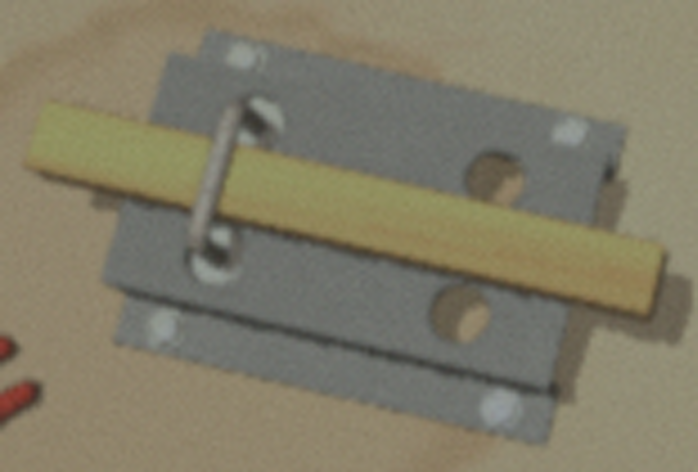

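The crop shows the wide bolt at the right end of the rack, full-frame (377,211). It is clearly longer than the narrow one at (323,199). Next I'll locate the holes and work out the approach.

```bash
cat >> h.py <<'E'
from scipy.spatial.transform import Rotation as Ro
def inc(s,tgt,yaw_y=None):
    """tool-frame shift mm and roll so TCP goes to tgt with tool y along yaw angle (mod pi)"""
    R=Ro.from_rotvec(s["ee_rot"]).as_matrix();sl=R.T@(np.array(tgt)-s["position"])*1000
    r=None
    if yaw_y is not None:
        v=R.T@np.array([np.cos(yaw_y),np.sin(yaw_y),0]);r=np.arctan2(-v[0],v[1]);r=(r+np.pi/2)%np.pi-np.pi/2
    return sl.round(1),r,"tilt",np.degrees(np.arccos(-R[2,2])).round(2)
E
python3 - <<'E'
from h import *
s,d=pickle.load(open("d0.pkl","rb"));im=d["top"];f=im["frame"]
X=cloud(im);hsv=cv2.cvtColor(f,cv2.COLOR_BGR2HSV)
m=((X[...,2]<0.035)|(hsv[...,1]>55)).astype(np.uint8);m[:, :178]=0;m[:192]=0;m[:,206:]=0;m[240:]=0
for nm,mm in(("depth",(X[...,2]<0.04)&(X[...,2]>-.03)),("sat",hsv[...,1]>60)):
  mm=mm.astype(np.uint8)*255;n,l,st,c=cv2.connectedComponentsWithStats(mm[190:245,175:212])
  for i in range(1,n):
    if st[i,4]>20: 
        cc=c[i]+[175,190];print(nm,st[i],cc,ray(im,*cc,.05).round(4))
for p in [(195,200),(187,230)]: print(ray(im,*p,.05).round(4))
# batten axis near there
a=np.array([.4867,.0444]);b=np.array([.057,.205])/np.hypot(.057,.205)
h=(ray(im,195,200,.05)+ray(im,187,230,.05))[:2]/2;print("mid",h,"off axis",np.cross(b,h-a), "sep",np.linalg.norm(ray(im,195,200,.05)-ray(im,187,230,.05)))
print(inc(s,[.4685,-.361,.20],np.radians(-15.1)))
E
```

```text
depth [ 14   4  13  12 115] [194.94782609 199.72173913] [0.5157 0.0218 0.05  ]
depth [  6  34  13  12 128] [186.9296875 229.4765625] [0.4519 0.0399 0.05  ]
depth [33 41  4 14 35] [210.02857143 239.14285714] [ 0.4292 -0.0087  0.05  ]
depth [ 0 50 17  5 61] [181.49180328 242.52459016] [0.4246 0.0518 0.05  ]
sat [  0   5  37  32 751] [193.25565912 211.79627164] [0.4894 0.0258 0.05  ]
sat [ 7 34 11 11 77] [187.45454545 229.63636364] [0.4515 0.0388 0.05  ]
[0.515  0.0217 0.05  ]
[0.4508 0.0398 0.05  ]
mid [0.48290089 0.03071606] off axis -5.4806766756104915e-06 sep 0.06677782009613419
(array([ 281.3, -104.1,   26.1]), np.float64(-0.8885542843551343), 'tilt', np.float64(0.09))<stdin>:13: DeprecationWarning: Arrays of 2-dimensional vectors are deprecated. Use arrays of 3-dimensional vectors instead. (deprecated in NumPy 2.0)
```

The hole separation comes out at 66.6 mm against 66, and the midpoint lies on the batten axis, so both check out. Moving above the wide bolt.

Emit:
jog_arm --increments '[{"slide":[28,-10,0],"roll":-0.09,"gripper":1},{"slide":[56,-21,5],"roll":-0.18,"gripper":1},{"slide":[90,-33,8],"roll":-0.29,"gripper":1},{"slide":[125,-46,12],"roll":-0.4,"gripper":1},{"slide":[160,-59,15],"roll":-0.51,"gripper":1},{"slide":[195,-72,18],"roll":-0.62,"gripper":1},{"slide":[230,-85,21],"roll":-0.73,"gripper":1},{"slide":[258,-95,24],"roll":-0.82,"gripper":1},{"slide":[281,-104,26],"roll":-0.889,"gripper":1},{"slide":[281,-104,26],"roll":-0.889,"gripper":1}]' --newtons 40

```text
clock: 0.98
position: [0.4729, -0.3558, 0.2002]
ee_rot: [-2.481, -1.925, -0.005]
force: [0.5, 0.7, 0.2]
width: 0.999
```

```bash
cat >> h.py <<'E'
def wristw(im,s):
    """add world R,t to wrist image"""
    T=np.eye(4);T[:3,:3]=Ro.from_rotvec(s["ee_rot"]).as_matrix();T[:3,3]=s["position"]
    C=np.linalg.inv(T@np.array(im["hand_eye"]));im["R"]=C[:3,:3];im["t"]=C[:3,3];return im
E
python3 - <<'E'
from h import *
from cell import arm
s=arm.observe();print(s["clock"],s["position"],s["joints"].round(2))
im=wristw(arm.get_image("wrist"),s);cv2.imwrite("pics/w1.png",im["frame"])
pickle.dump((s,im),open("d1.pkl","wb"))
f=im["frame"];hsv=cv2.cvtColor(f,cv2.COLOR_BGR2HSV);X=cloud(im)
m=((hsv[...,1]<80)&(X[...,2]>.074)&(X[...,2]<.09)).astype(np.uint8)
n,l,st,c=cv2.connectedComponentsWithStats(m)
for i in range(1,n):
    if st[i,4]>150:
        ys,xs=np.where(l==i);r=cv2.minAreaRect(np.c_[xs,ys].astype(np.float32));P=np.array([ray(im,u,v,.083) for u,v in cv2.boxPoints(r)])
        print(st[i],r,P.round(3).tolist(),P.mean(0).round(4))
print(inc(s,[.4685,-.361,.07],np.radians(-15.1)))
E
```

```text
0.9833 [ 0.47287765 -0.35583022  0.20020476] [ 0.74  0.42 -0.26  1.67  0.12  1.06  0.2 ]
[249  22  13  65 752] ((255.0, 53.99999237060547), (11.999998092651367, 63.99999237060547), 0.0) [[0.488, -0.271, 0.083], [0.5, -0.226, 0.083], [0.508, -0.228, 0.083], [0.497, -0.273, 0.083]] [ 0.4982 -0.2492  0.083 ]
[499  72  13  62 443] ((505.0, 102.49998474121094), (60.99999237060547, 11.999998092651367), 90.0) [[0.684, -0.31, 0.083], [0.693, -0.312, 0.083], [0.692, -0.362, 0.083], [0.682, -0.359, 0.083]] [ 0.6877 -0.3358  0.083 ]
[248 151  12  79 830] ((253.5, 190.0), (78.0, 11.0), 90.0) [[0.473, -0.321, 0.083], [0.483, -0.324, 0.083], [0.465, -0.393, 0.083], [0.455, -0.391, 0.083]] [ 0.469  -0.3572  0.083 ]
(array([ -6.6,  -3.1, 130.2]), np.float64(0.012639429176800165), 'tilt', np.float64(0.22))
```

View pics/w1.png

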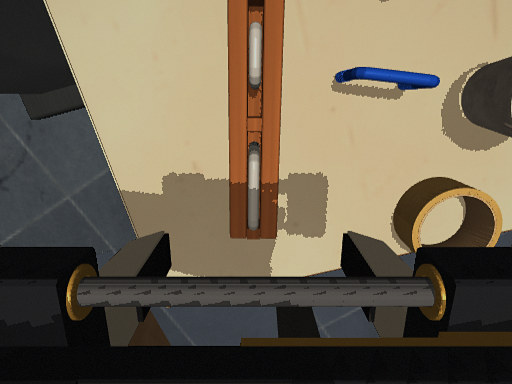

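Run:
```python
from h import *
from cell import arm
s=arm.observe();print(s["clock"],s["position"],s["dq"].round(3))
print(inc(s,[.4685,-.360,.07],np.radians(-15.1)))
```

```text
1.0333 [ 0.47068216 -0.35860207  0.2002954 ] [ 0.039 -0.01   0.066  0.004  0.013  0.006 -0.011]
(array([ -2.2,  -1.7, 130.3]), np.float64(0.006435621919451462), 'tilt', np.float64(0.11))
```

Emit:
jog_arm --increments '[{"slide":[1,0,15],"roll":0,"gripper":1},{"slide":[1,0,38],"roll":0,"gripper":1},{"slide":[1,0,60],"roll":0,"gripper":1},{"slide":[1,0,82],"roll":0,"gripper":1},{"slide":[1,0,102],"roll":0,"gripper":1},{"slide":[1,0,118],"roll":0,"gripper":1},{"slide":[1,0,127],"roll":0,"gripper":1},{"slide":[1,0,130],"roll":0,"gripper":1},{"slide":[1,0,130],"roll":0,"gripper":1},{"slide":[1,0,130],"roll":0,"gripper":1}]' --newtons 40

```text
clock: 1.87
position: [0.469, -0.3614, 0.0715]
ee_rot: [2.494, 1.909, 0.0]
force: [0.4, -0.7, -0.3]
width: 0.998
```

Emit:
jog_arm --increments '[{"slide":[0,0,0],"roll":0,"gripper":0.5},{"slide":[0,0,0],"roll":0,"gripper":0.3},{"slide":[0,0,0],"roll":0,"gripper":0.15},{"slide":[0,0,0],"roll":0,"gripper":0},{"slide":[0,0,0],"roll":0,"gripper":0},{"slide":[0,0,0],"roll":0,"gripper":0},{"slide":[0,0,0],"roll":0,"gripper":0},{"slide":[0,0,0],"roll":0,"gripper":0},{"slide":[0,0,0],"roll":0,"gripper":0},{"slide":[0,0,0],"roll":0,"gripper":0}]' --newtons 40

```text
clock: 2.7
position: [0.4688, -0.3608, 0.0707]
ee_rot: [-2.494, -1.911, -0.0]
force: [0.5, 0.3, 0.7]
width: 0.325
```

Run:
```python
from h import *
from cell import arm
s=arm.observe();print(s["clock"],s["position"],s["width"],s["force"].round(1),inc(s,[.4685,-.36,.2],np.radians(-15.1)))
im=wristw(arm.get_image("wrist"),s);cv2.imwrite("pics/w2.png",im["frame"])
im=arm.get_image("side");cv2.imwrite("pics/s2.png",im["frame"])
```

```text
2.7 [ 0.46883288 -0.36081338  0.0707116 ] 0.32539945605663956 [0.5 0.3 0.7] (array([   0.7,   -0.5, -129.3]), np.float64(0.00035062820265641115), 'tilt', np.float64(0.0))
```

View pics/w2.png

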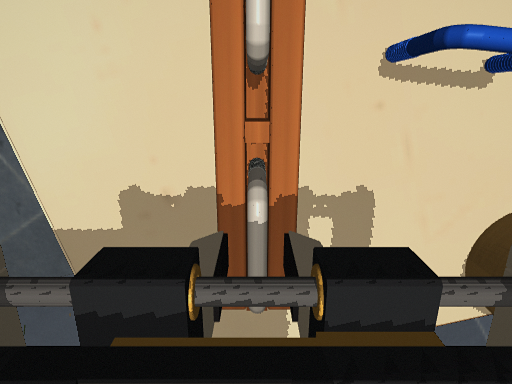

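View pics/s2.png

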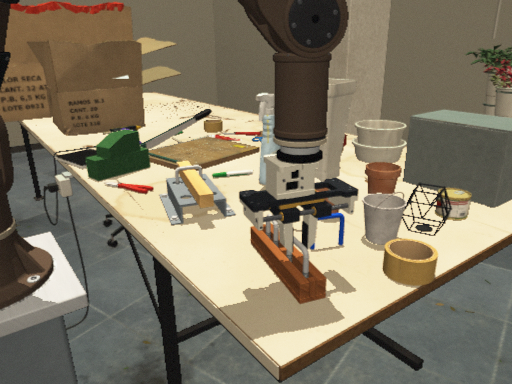

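The wrist view shows the bar at (257,215), centred between fingers that are still closing. I'll continue closing, then start the lift.

Emit:
jog_arm --increments '[{"slide":[0,0,0],"roll":0,"gripper":0},{"slide":[0,0,0],"roll":0,"gripper":0},{"slide":[0,0,0],"roll":0,"gripper":0},{"slide":[0,0,0],"roll":0,"gripper":0},{"slide":[0,0,0],"roll":0,"gripper":0},{"slide":[0,0,0],"roll":0,"gripper":0},{"slide":[0,0,-3],"roll":0,"gripper":0},{"slide":[0,0,-8],"roll":0,"gripper":0},{"slide":[0,0,-14],"roll":0,"gripper":0},{"slide":[0,0,-20],"roll":0,"gripper":0}]' --newtons 45

```text
clock: 3.63
position: [0.4689, -0.3608, 0.0914]
ee_rot: [2.494, 1.911, 0.0]
force: [0.2, -0.0, -1.7]
width: 0.092
```

Force is −1.7 N, which matches 0.16 kg, so the bolt is held. Lifting on.

Emit:
jog_arm --increments '[{"slide":[0,0,-10],"roll":0,"gripper":0},{"slide":[0,0,-25],"roll":0,"gripper":0},{"slide":[0,0,-40],"roll":0,"gripper":0},{"slide":[0,0,-58],"roll":0,"gripper":0},{"slide":[0,0,-76],"roll":0,"gripper":0},{"slide":[0,0,-92],"roll":0,"gripper":0},{"slide":[0,0,-105],"roll":0,"gripper":0},{"slide":[0,0,-110],"roll":0,"gripper":0},{"slide":[0,0,-110],"roll":0,"gripper":0},{"slide":[0,0,-110],"roll":0,"gripper":0}]'

```text
clock: 4.47
position: [0.4687, -0.3607, 0.2008]
ee_rot: [2.493, 1.911, -0.0]
force: [-0.2, 0.2, -1.5]
width: 0.091
```

Run:
```python
from h import *
from cell import arm
s=arm.observe();print(s["clock"],s["position"],s["width"],s["force"].round(1),s["joints"].round(2))
print(inc(s,[.4835,.0308,.20],np.radians(74.5)))
im=wristw(arm.get_image("wrist"),s);cv2.imwrite("pics/w3.png",im["frame"])
im=arm.get_image("side");cv2.imwrite("pics/s3.png",im["frame"])
```

```text
4.4667 [ 0.46870306 -0.36071726  0.20076366] 0.09124006623750533 [-0.2  0.2 -1.5] [ 0.75  0.42 -0.25  1.68  0.12  1.06  0.19]
(array([381.9, -87.5,   0.7]), np.float64(-1.5633638431360266), 'tilt', np.float64(0.01))
```

View pics/w3.png

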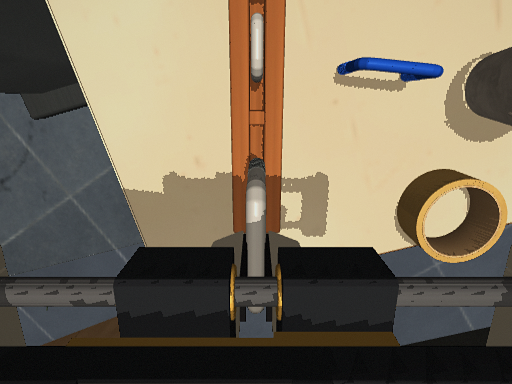

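View pics/s3.png

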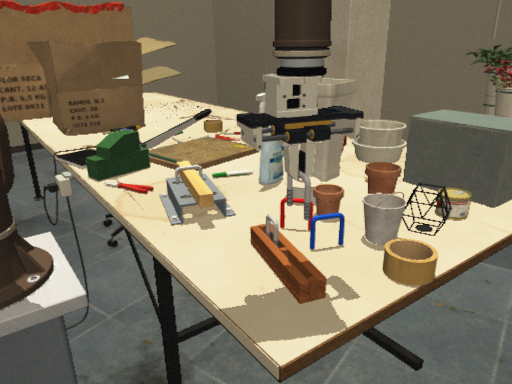

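The bolt hangs upright between the fingers at (257,215), and only the narrow bolt is left in the rack. Moving to the bracket in two calls.

Emit:
jog_arm --increments '[{"slide":[10,-2,0],"roll":-0.04,"gripper":0},{"slide":[27,-6,0],"roll":-0.11,"gripper":0},{"slide":[49,-11,0],"roll":-0.2,"gripper":0},{"slide":[73,-17,0],"roll":-0.3,"gripper":0},{"slide":[97,-22,0],"roll":-0.4,"gripper":0},{"slide":[121,-28,0],"roll":-0.5,"gripper":0},{"slide":[145,-33,0],"roll":-0.6,"gripper":0},{"slide":[169,-39,0],"roll":-0.7,"gripper":0},{"slide":[185,-42,0],"roll":-0.77,"gripper":0},{"slide":[190,-44,0],"roll":-0.78,"gripper":0}]'

```text
clock: 5.4
position: [0.4757, -0.1618, 0.2004]
ee_rot: [-1.566, -2.722, -0.002]
force: [0.1, 1.0, -1.2]
width: 0.092
```

Run:
```python
from h import *
from cell import arm
s=arm.observe();print(s["clock"],s["position"],s["width"],s["force"].round(1),s["joints"].round(2))
R0=Ro.from_rotvec([2.493,1.911,0]).as_matrix()
p=np.array([.4687,-.3607,.2008])+R0@[.19,-.044,0];R=R0@Ro.from_rotvec([0,0,-.78]).as_matrix()
c=dict(position=p,ee_rot=Ro.from_matrix(R).as_rotvec())
print("cmd",p,inc(c,[.4835,.0308,.20],np.radians(74.5)))
```

```text
5.4 [ 0.475677   -0.16178275  0.20044649] 0.0918805308293229 [ 0.1  1.  -1.2] [ 0.62  0.31 -0.51  1.87  0.18  1.01  0.57]
cmd [ 0.4755665  -0.16579272  0.20073689] (array([167. , 104.1,   0.7]), np.float64(-0.7830527163211961), 'tilt', np.float64(0.02))
```

Emit:
jog_arm --increments '[{"slide":[14,9,0],"roll":-0.07,"gripper":0},{"slide":[35,22,0],"roll":-0.16,"gripper":0},{"slide":[57,36,0],"roll":-0.26,"gripper":0},{"slide":[79,49,0],"roll":-0.36,"gripper":0},{"slide":[101,63,0],"roll":-0.46,"gripper":0},{"slide":[123,77,0],"roll":-0.56,"gripper":0},{"slide":[143,89,0],"roll":-0.66,"gripper":0},{"slide":[158,98,0],"roll":-0.74,"gripper":0},{"slide":[165,103,0],"roll":-0.78,"gripper":0},{"slide":[167,104,0],"roll":-0.783,"gripper":0}]'

```text
clock: 6.23
position: [0.4836, 0.0319, 0.2005]
ee_rot: [-0.42, -3.113, -0.001]
force: [0.8, 0.2, -1.5]
width: 0.095
```

Emit:
jog_arm --increments '[{"slide":[0,0,3],"roll":0,"gripper":0},{"slide":[0,0,8],"roll":0,"gripper":0},{"slide":[0,0,12],"roll":0,"gripper":0},{"slide":[0,0,15],"roll":0,"gripper":0},{"slide":[0,0,15],"roll":0,"gripper":0},{"slide":[0,0,15],"roll":0,"gripper":0},{"slide":[0,0,15],"roll":0,"gripper":0},{"slide":[0,0,15],"roll":0,"gripper":0},{"slide":[0,0,15],"roll":0,"gripper":0},{"slide":[0,0,15],"roll":0,"gripper":0}]'

```text
clock: 7.07
position: [0.4837, 0.0307, 0.1859]
ee_rot: [0.424, 3.112, -0.0]
force: [-0.9, 0.8, -2.0]
width: 0.093
```

Run:
```python
from h import *
from cell import arm
s=arm.observe();print(s["clock"],s["position"],s["width"],s["force"].round(1),s["joints"].round(2))
print(inc(s,[.4835,.0308,.20],np.radians(74.5)))
w=wristw(arm.get_image("wrist"),s);cv2.imwrite("pics/w4.png",w["frame"])
d={"wrist":w}
for n in("side","top"): d[n]=arm.get_image(n);cv2.imwrite(f"pics/{n}4.png",d[n]["frame"])
pickle.dump((s,d),open("d4.pkl","wb"))
cv2.imwrite("pics/side4c.png",cv2.resize(d["side"]["frame"][100:240,130:270],None,fx=4,fy=4,interpolation=2))
```

```text
7.0667 [0.48374482 0.03071158 0.18587976] 0.09337554789127062 [-0.9  0.8 -2. ] [ 0.41  0.34 -0.73  1.92  0.28  0.98  0.85]
(array([  0.3,   0. , -14.1]), np.float64(-0.0003797666515608089), 'tilt', np.float64(0.02))
```

View pics/w4.png

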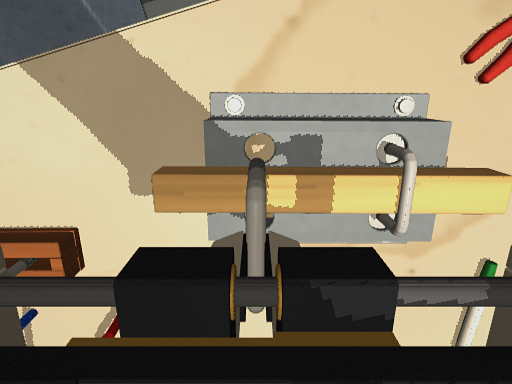

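View pics/side4c.png

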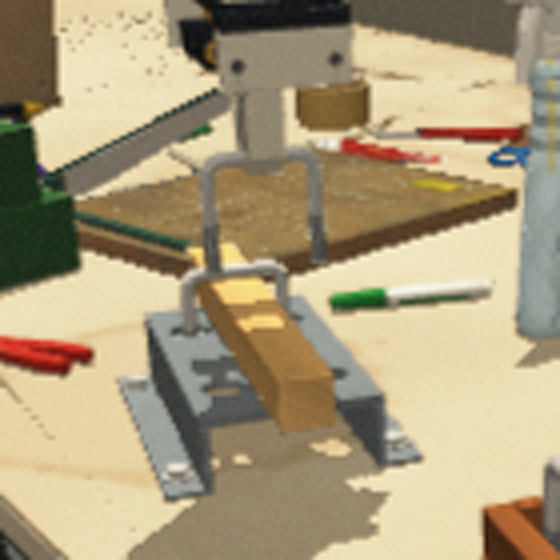

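The near hole is visible in the wrist view at (259,148), and the bolt is centred over the batten. I'll check the hole position and the bolt's offset in the hand.

Run:
```python
from h import *
s,d=pickle.load(open("d4.pkl","rb"))
w=d["wrist"];print("near hole",ray(w,259,148,.05).round(4))
im=d["side"];K,R,t=im["intrinsics"],im["R"],im["t"];c=-R.T@t
b=np.array([.266,.964,0]);x=np.array([.964,-.266,0]);p0=np.array(s["position"])
for row in (180,210,230):
  for col in (200,218,308,325):
    u,v=130+(col-1.5)/4,100+(row-1.5)/4
    dd=R.T@np.linalg.solve(K,[u,v,1.]);k=((p0-c)@b)/(dd@b);P=c+k*dd;print(row,col,"x off",((P-p0)@x*1000).round(1),"z",P[2].round(3))
cr=im["frame"][100:240,130:270];cv2.imwrite("pics/side4d.png",cv2.resize(cr[30:75,40:90],None,fx=12,fy=12,interpolation=0))
```

```text
near hole [0.4512 0.0428 0.05  ]
180 200 x off -39.6 z 0.184
180 218 x off -28.8 z 0.183
180 308 x off 26.3 z 0.178
180 325 x off 37.0 z 0.176
210 200 x off -41.1 z 0.166
210 218 x off -30.3 z 0.165
210 308 x off 25.2 z 0.159
210 325 x off 36.0 z 0.158
230 200 x off -42.1 z 0.154
230 218 x off -31.2 z 0.152
230 308 x off 24.5 z 0.146
230 325 x off 35.3 z 0.145
```

View pics/side4d.png

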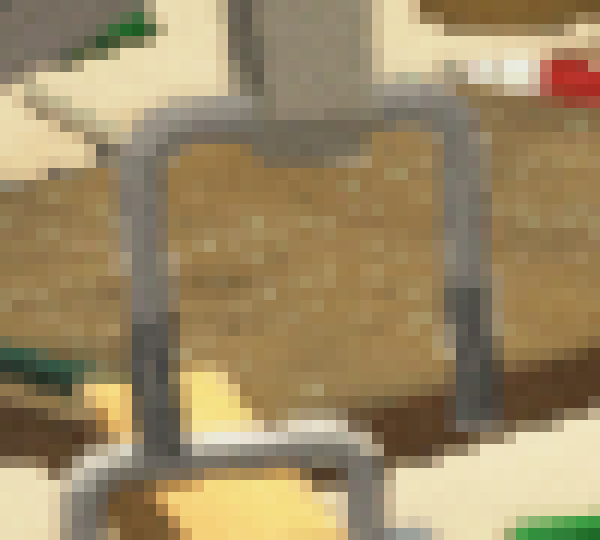

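Run:
```python
from h import *
s,d=pickle.load(open("d4.pkl","rb"))
im=d["side"];K,R,t=im["intrinsics"],im["R"],im["t"];c=-R.T@t
b=np.array([.266,.964,0]);x=np.array([.964,-.266,0]);p0=np.array(s["position"])
for q in [(142,200),(465,200),(155,380),(478,380),(480,428)]:
    u,v=170+q[0]/12-.5,130+q[1]/12-.5
    dd=R.T@np.linalg.solve(K,[u,v,1.]);k=((p0-c)@b)/(dd@b);P=c+k*dd;print(q,"x off",((P-p0)@x*1000).round(1),"z",P[2].round(3))
X=cloud(w:=d["wrist"]);Y=X-p0
m=(abs(Y[...,2]-.013)<.008)&(abs(Y@b)<.012)&(abs(Y@x)<.06)
print("bar x range wrist",np.percentile((Y@x)[m]*1000,[1,5,95,99]),np.median((Y@b)[m])*1000,m.sum(),np.percentile(X[m][:,2],95))
```

```text
(142, 200) x off -35.8 z 0.18
(465, 200) x off 30.2 z 0.173
(155, 380) x off -36.2 z 0.143
(478, 380) x off 30.8 z 0.135
(480, 428) x off 30.6 z 0.125
bar x range wrist [-38.82423644 -36.71292113   5.74863455  28.85343797] -0.13912066471612572 2262 0.2031213177156311
```

The side view puts the bolt upright with its leg midpoint about −2.7 mm along the hole line. The wrist view puts it nearer −1 mm. I'll correct by about 1.5 mm, plus 1 mm along the batten, and descend.

Emit:
jog_arm --increments '[{"slide":[-1,1,6],"roll":0,"gripper":0},{"slide":[-1.5,1,15],"roll":0,"gripper":0},{"slide":[-1.5,1,25],"roll":0,"gripper":0},{"slide":[-1.5,1,35],"roll":0,"gripper":0},{"slide":[-1.5,1,45],"roll":0,"gripper":0},{"slide":[-1.5,1,54],"roll":0,"gripper":0},{"slide":[-1.5,1,61],"roll":0,"gripper":0},{"slide":[-1.5,1,65],"roll":0,"gripper":0},{"slide":[-1.5,1,65],"roll":0,"gripper":0},{"slide":[-1.5,1,65],"roll":0,"gripper":0}]'

```text
clock: 8.05
position: [0.4854, 0.0314, 0.1207]
ee_rot: [-0.424, -3.113, -0.0]
force: [0.7, -0.1, -2.6]
width: 0.096
```

Run:
```python
from h import *
from cell import arm
s=arm.observe();print(s["clock"],s["position"],s["force"].round(1))
w=arm.get_image("wrist");a=arm.get_image("side")
o=np.hstack([w["frame"][60:300,130:430],cv2.resize(a["frame"][130:220,150:250],(400,360),interpolation=2)[60:300]]);cv2.imwrite("pics/c5.png",o)
```

```text
8.05 [0.48540009 0.03138941 0.1206635 ] [ 0.7 -0.1 -2.6]
```

View pics/c5.png

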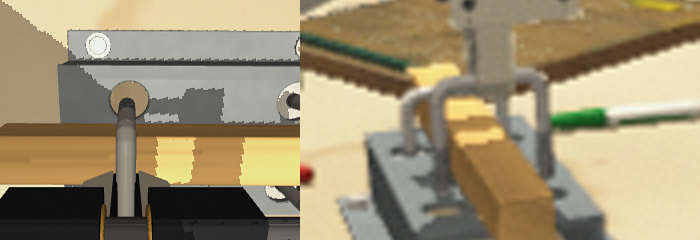

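In the wrist crop the near leg points into its hole, at (127,103) against a hole centre of (129,100). Continuing down.

Emit:
jog_arm --increments '[{"slide":[0,0,3],"roll":0,"gripper":0},{"slide":[0,0,7],"roll":0,"gripper":0},{"slide":[0,0,12],"roll":0,"gripper":0},{"slide":[0,0,17],"roll":0,"gripper":0},{"slide":[0,0,22],"roll":0,"gripper":0},{"slide":[0,0,26],"roll":0,"gripper":0},{"slide":[0,0,30],"roll":0,"gripper":0},{"slide":[0,0,32],"roll":0,"gripper":0},{"slide":[0,0,32],"roll":0,"gripper":0},{"slide":[0,0,32],"roll":0,"gripper":0}]'

```text
clock: 8.98
position: [0.4854, 0.0313, 0.0887]
ee_rot: [-0.424, -3.113, -0.0]
force: [-0.3, -0.3, -1.8]
width: 0.095
```

Run:
```python
from h import *
from cell import arm
s=arm.observe();print(s["clock"],s["position"],s["force"].round(1))
w=arm.get_image("wrist");a=arm.get_image("side")
o=np.hstack([w["frame"][60:300,130:430],cv2.resize(a["frame"][130:220,150:250],(400,360),interpolation=2)[60:300]]);cv2.imwrite("pics/c6.png",o)
```

```text
8.9833 [0.48535484 0.03131914 0.08865179] [-0.3 -0.3 -1.8]
```

View pics/c6.png

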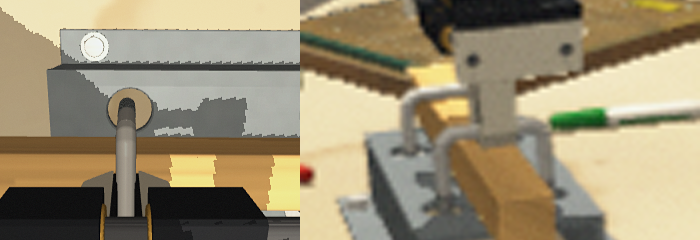

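Both legs are in the holes with no contact force. Going 2 mm lower, then releasing.

Emit:
jog_arm --increments '[{"slide":[0,0,1],"roll":0,"gripper":0},{"slide":[0,0,2],"roll":0,"gripper":0},{"slide":[0,0,2],"roll":0,"gripper":0},{"slide":[0,0,2],"roll":0,"gripper":0.2},{"slide":[0,0,2],"roll":0,"gripper":0.3},{"slide":[0,0,2],"roll":0,"gripper":0.4},{"slide":[0,0,2],"roll":0,"gripper":0.4},{"slide":[0,0,2],"roll":0,"gripper":0.4},{"slide":[0,0,2],"roll":0,"gripper":0.4},{"slide":[0,0,2],"roll":0,"gripper":0.4}]'

```text
clock: 9.92
position: [0.4854, 0.0313, 0.0868]
ee_rot: [0.424, 3.113, -0.0]
force: [-0.1, -0.4, 0.4]
width: 0.398
```

Emit:
jog_arm --increments '[{"slide":[0,0,-5],"roll":0,"gripper":0.4},{"slide":[0,0,-15],"roll":0,"gripper":0.4},{"slide":[0,0,-28],"roll":0,"gripper":0.4},{"slide":[0,0,-45],"roll":0,"gripper":0.4},{"slide":[0,0,-62],"roll":0,"gripper":0.4},{"slide":[0,0,-80],"roll":0,"gripper":0.4},{"slide":[0,0,-95],"roll":0,"gripper":0.4},{"slide":[0,0,-100],"roll":0,"gripper":0.4},{"slide":[0,0,-100],"roll":0,"gripper":0.4},{"slide":[0,0,-100],"roll":0,"gripper":0.4}]'

```text
clock: 10.75
position: [0.4853, 0.0311, 0.1867]
ee_rot: [0.424, 3.112, -0.0]
force: [-0.1, -1.0, -0.4]
width: 0.398
```

Run:
```python
from h import *
from cell import arm
s=arm.observe();print(s["clock"],s["position"],s["force"].round(1))
w=wristw(arm.get_image("wrist"),s);a=arm.get_image("side")
o=np.hstack([w["frame"][60:300,130:430],cv2.resize(a["frame"][130:220,150:250],(400,360),interpolation=2)[60:300]]);cv2.imwrite("pics/c7.png",o);cv2.imwrite("pics/w7.png",w["frame"])
pickle.dump((s,w,a),open("d7.pkl","wb"))
x=np.array([.964,-.266,0]);b=np.array([.266,.964,0]);p=np.array([.4840,.0315,0])
for n,im in(("w",w),("s",a)):
  X=cloud(im);Y=X-p;hs=cv2.cvtColor(im["frame"],cv2.COLOR_BGR2HSV)
  for nm,q in(("new",p),("old",p+b*.12)):
    Y=X-q;m=(abs(Y@b)<.012)&(abs(Y@x)<.045)&(X[...,2]>.086)&(X[...,2]<.13)&(hs[...,1]<70)
    if m.sum(): print(n,nm,m.sum(),np.percentile(X[m][:,2],[50,90,98]).round(4),"xrange",np.percentile((Y@x)[m],[1,99]).round(3),"b",np.median((Y@b)[m]).round(4))
```

```text
10.75 [0.48530504 0.03110393 0.18673274] [-0.1 -1.  -0.4]
w new 969 [0.094  0.0955 0.0962] xrange [-0.037  0.032] b -0.0
w old 1075 [0.0938 0.0955 0.0962] xrange [-0.036  0.033] b 0.0002
s new 85 [0.0895 0.0927 0.0935] xrange [-0.034  0.031] b -0.0035
s old 65 [0.09   0.0925 0.0933] xrange [-0.033  0.03 ] b -0.001
```

View pics/c7.png

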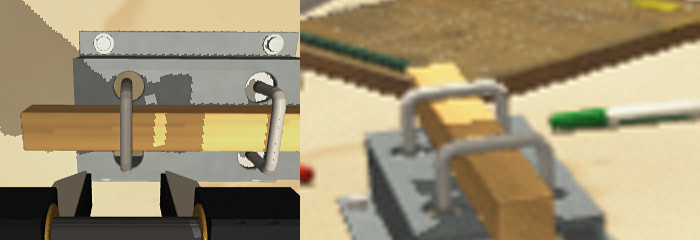

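View pics/w7.png

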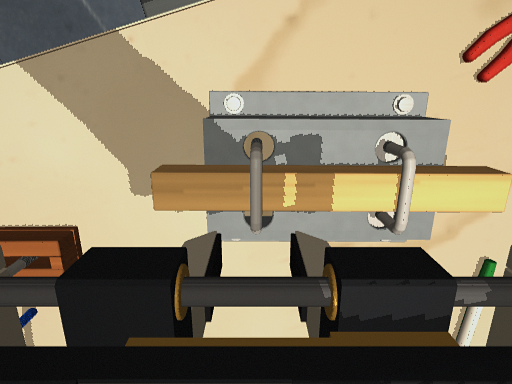

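The new bolt's bar is at the same height as the fitted one in both views: 94 mm against 94 in the wrist view, 89.5 against 90 in the side view. Both legs are in their holes. One last look at the rack, then I'll hand in.

Run:
```python
from h import *
from cell import arm
a=arm.get_image("side");cv2.imwrite("pics/s8.png",a["frame"])
t=arm.get_image("top");X=cloud(t);f=cv2.cvtColor(t["frame"],cv2.COLOR_BGR2HSV)
m=(f[...,1]<70)&(X[...,2]>.06);m=m[183:236,286:408];ys,xs=np.where(m);print(m.sum(),xs.mean()+286,ys.mean()+183,np.ptp(xs))
```

```text
131 325.1297709923664 200.3053435114504 107
```

View pics/s8.png

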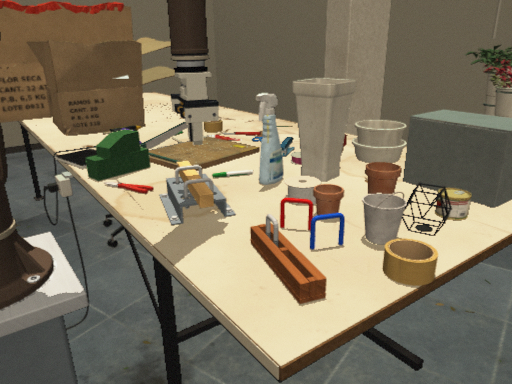

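The narrow bolt still stands in the rack at (272,230), and the red and blue look-alikes haven't been touched. Handing in.

```bash
python3 -c "
from cell import arm
print(arm.sign_off(), arm.observe()['clock'])"
```

```text
the job is handed in; nothing more can be done
the job is handed in; nothing more can be done
```

I took the wide U-bolt from the right end of the rack (as seen from above) and put it over the batten, one leg down through each empty hole. I let it drop the last few millimetres until its bar rested on the batten, then backed the gripper off about 100 mm. The job was handed in at about 11 s.

- **Fully home:** the new bar sits level with the fitted one in both views (wrist 94.0 mm against 93.8, side 89.5 against 90.0). The wrist view shows the legs in the holes.
- **Contact:** the force readings I took stayed at a few newtons, mostly the bolt's own weight, and were near zero after release.
- **Left alone:** the narrow U-bolt still stands in the rack, and the red and blue look-alikes were not touched.

**Disagreements:**
- Before the descent, the side camera put the bolt about 2.7 mm off along the hole line and the wrist camera about 1 mm, so I corrected 1.5 mm.
- The two cameras also differed by 3 mm on the near hole's position.
- Both differences are inside the 9 mm hole clearance, and the legs went in without touching.
- The last top-view count in the rack area gave 107 pixels across, wider than one bolt, because stray pixels got in. I relied on the side picture there instead.

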